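# Put the prism bar away: register it, hook the lid on, clamp it shut

### The arm

A 7-joint arm with a two-finger parallel gripper is mounted at the origin on the work surface. World frame = base frame: x ahead of the robot, y to its left, z up, the work surface at z = 0. Lengths are in m, angles in rad, forces in N, time in s.
With the tool pointing down it reaches from about 0.4 to 0.85 m from the base axis. Payload 10.4 kg.
Tool frame: the origin (TCP) lies between the finger pads; the fingertips stand 19 mm ahead of it and the grasp point (between the pads) is the TCP (manip.tips_ahead is the distance from the TCP to the fingertips, in m); z points along the fingers, y is the line along which they close (so a half turn about z gives the same grasp; the last joint's range is limited). The gripper opens to 85 mm and grips with 20 to 120 N. Pads are 22 mm wide; open, the fingers measure 114 mm over their backs; the gripper's body (76 mm by 85 mm) begins 54 mm behind the grasp point. The pads swing forward as they close: fully open they stand 13 mm farther back than shut.
Start: joints at [1.278, 0.332, -0.065, 1.46, 0.022, 1.35, -0.088], TCP at [0.167, -0.602, 0.25] pointing down, gripper open.
Joint ranges: [-2.6, 2.6], [-0.5, 2.12], [-1.47, 1.34], [0.16, 2.42], [-1.27, 4.41], [0.06, 2.06], [-2.6, 2.6]. Speed limits (rad/s): [2.22, 2.22, 2.79, 2.79, 3.14, 3.14, 3.14].

### API

Orientations are given as a unit quaternion [x, y, z, w].
In Python, from workcell import manip, viewer gives the robot as it stands.
- The arm moves only by the tool arm_command, never from a script. Its argument "series" is text: rows parted by semicolons, each of 5 numbers parted by spaces: the closure, from 0 (fully open) to 1 (shut), then the shift along the tool's x, y, z normalised to -1 to 1, where 1 is 0.4 m, then the turn about the tool's z normalised to -1 to 1, where 1 is 180 degrees. In form: jaw tx ty tz spin; .... A call has exactly 10 rows; each row shifts and turns the commanded pose from where the row before left it, along the tool's axes as they then stand; what a row does not reach is not made up. A row lasts 1/8 s, in which the tool goes at most 62.5 mm and 10.7 degrees, less where a joint would pass 70% of its speed; a pose out of reach is approached as far as the arm can. A call with a number of a shift or a turn outside -1 to 1 is refused whole. A call with a gripper value outside its range is refused whole. The fingers move at their own pace and stop on an object; "newtons" is the grip in N (left out, the last holds). Time passes only in rows, so rows that do not move let the fingers close, or fill a call up. It gives the time, the measured TCP pose, the force, the opening and the grip force at its end, in the units of the state.
- manip.get_obs(): the state, without advancing time (a new reading comes with each control period).
- viewer.camera(name): name is "scene" or "top"; returns a dict with "pixels" (384x512x3 uint8, red, green, blue), "intrinsics" (3x3 intrinsics, pixels), "D" ([k1, k2, p1, p2, k3] as OpenCV has them; the pictures are not rectified), "extrinsics" (4x4, takes a point from world to camera coordinates). Camera axes: x right, y up, looking along -z (the intrinsics and any distortion apply to the point x, -y, -z); pixel columns grow to the right and rows downward; lengths in m; the calibration is good to about 2 mm. A picture is of the moment at which its call begins. There is no depth.
- manip.hand_in(): hands the job in; it is judged then, once.
The state is a dict: "clock": time; "joint_pos": joint angles; "joint_velocities": joint speeds; "tau": joint torques, N m; "position": TCP position; "ee_rot": TCP orientation; "ft_force": force on the tool from outside, world axes, zero at the start; "torque": the same for the moment, N m; "grip_width": opening from 0.0 (shut) to 1.0 (fully open); "grasp_force": force on a finger pad.
Only numpy, scipy, OpenCV 4.12 (cv2) and the standard library are available. Lean on these libraries where they do the work, as an engineer would, in place of code of your own. Each camera call takes 0.05 s, during which the arm holds its last target. There are 200 camera calls.

### The job

Put the prism bar away in its grey case: push it along the floor of the case until it lies against the two brass pins behind it and the brass pin at its end, then tuck the lid's front edge under the two steel lips, lower the lid squarely onto the case, and swing the red clamp down firmly until the lid is pressed flush on its springy seal and stays so when you let go. Do not force anything hard, and leave the jar, the dropper bottle and the pen torch where they are.

Things in the scene. Friction and masses are not known exactly. Their poses are not given: they have to be found in the camera images.
- case: Grey open case fixed to the table, 140 (x) by 252 (y) by 36 mm high. Origin: centre of its underside; x to the rear (clamp side, away from the robot), z up. Floor 6 mm thick; inside x -58..+64, y -120..+120 mm. In front two steel hooks; on the floor three brass pins; behind, a seal strip and a red clamp whose bracket (x 72..96, y -25..+25) rises to z 60 mm.
- slot (a point): Point at rim height (z 36 mm) midway between the two hooks, in line with the edges of their lips (case x -70, y 0). Axes as the case. The hooks are at y +60 and -60, 34 mm wide: from here a ledge at rim height runs 8 mm to -x to an upright face, and a lip covers it, 11 mm above the ledge (lip top z 51, hook back x -82 mm). To +x the front rim (x -70..-58) lies open.
- bar_home (a point): On the case floor (case x +32, y +6, z 6 mm): where the bar's origin lies, axes parallel to the case's, when it touches all three pins. Pins are 8 mm thick, 18 mm tall; seen from here the two rear pins are centred 18 mm to +x, at case y +35 and -35; the end pin 64 mm to +y.
- seal_top (a point): Middle of the rear rim (case x 67, y 0, z 36 mm), axes as the case. The black rubber seal strip here, 6 mm wide and 200 mm long, stands 5 mm proud of the rim on springs: 2 N to start it, 4.5 N fully down. The lid's own weight may press it a little but not flush; the clamp must.
- prism_bar: Loose prism bar: black bar 28 (x) by 120 (y) by 12 mm with six greenish glass steps on it, 15 mm high in all at the -y end, 24 mm at the +y end; 95 to 160 g. Origin: centre of its underside. Starts askew on the case floor, 15 to 35 mm to the front (-x) and 12 to 24 mm to the -y side of its home.
- lid: Loose aluminium lid flat on the table, plate 147 (x) by 250 (y) by 5 mm, 175 to 350 g. Origin in the plane of the plate's underside: on the closed case it is at x 0, y 0, z 36 mm of the case, axes parallel. The plate runs from x -77 (front, goes under the lips) to +70 (rear). Two ribs under it, 10 mm deep (it stands on them), 5 mm thick, at y +80 and -80, x -52..+59, go inside the case.
- lid_front (a point): Middle of the lower front edge of the lid (x -77 in its frame, plate underside). Axes as the lid. The ribs leave only 5 mm play to the rear wall, less than the 8 mm slot, so the lid cannot be slid in flat: tilt it 12 to 20 degrees, front edge down, set this edge on the open rim, push it into the slot, then swing the rear down. A bar not home can lie under a rib.
- lid_rear (a point): Middle of the lower rear edge of the lid (x +70 in its frame, plate underside). 36 mm above the case's underside when flush on the rim, up to 41 mm when the lid only rests on the seal.
- lid_grip (a point): Centre of the lid's black upright grip, 14 (x) by 70 (y) mm, 28 mm high above the plate; this point is at x -10, y 0, z +19 mm in the lid's frame (14 mm above the plate's top). Axes as the lid.
- clamp (a joint): Red clamp arm's hinge angle in rad: 0 = level, pointing to the case's -x; 1.57 = upright, 2.3 = open stop, leaning back; starts 2.12 to 2.27. Stays where it is left (friction 0.25 N m). Range -0.05 to 2.3. The hinge lies along the case's y at x 85, z 52 mm of the case. It ends 0 to 0.32 rad above level, depending on how far its spindle is screwed out.
- clamp_tip (a point): Free end of the red clamp arm, 62 mm from its hinge; arm 26 mm wide (y), 10 mm thick, this point at mid thickness. 40 mm from the hinge a rubber pad on a stiff spindle, screwed out 0 to 12 mm (differs each time, not measured): feel for where the pad stops on the flush lid. 7 to 9 N near the tip closes it: push the back of the arm over to the front, then press down.
- jar: Bystander: small jar, 56 mm across, 60 mm high. Origin: centre of its underside. Leave it.
- dropper: Bystander: amber dropper bottle, 36 mm across, 68 mm high. Origin: centre of its underside. Leave it.
- torch: Bystander: pen torch lying on the table, about 103 by 16 by 16 mm, along its x. Origin on the underside near its middle. Leave it.
Things that resemble listed ones, but are neither listed nor needed, are in the scene too. There is more than one size of the prism_bar; the job needs the middle-sized.

How it is judged:
On the way, in this order (a step that is already met when the one before it is completed fails the run):
1. the prism bar lies against the two rear pins and the end pin (x of prism_bar in the frame of case between 0.029 and 0.035 m and y of prism_bar in the frame of case between 0.002 and 0.01 m and z of prism_bar in the frame of case between 0.003 and 0.009 m and angle between the y axis of prism_bar and the y axis of case, either way round below 0.04 rad), for 0.2 s.
2. the lid is hooked under the lips and lowered onto the case (x of lid in the frame of case between -0.004 and 0.006 m and y of lid in the frame of case between -0.012 and 0.012 m and z of lid_front in the frame of case below 0.0395 m and angle between the y axis of lid and the y axis of case, either way round below 0.06 rad and angle between the z axis of lid and the z axis of case, either way round below 0.06 rad), for 0.2 s.
At the end, for the whole second after the job is handed in: Bar registered (3 mm in x, 4 mm in y, 3 mm in z, 0.04 rad); lid on: x -4 to +6 mm, y within 12 mm, front edge under 39.5 mm up, 0.06 rad of square, rear edge 33 to 37.8 mm up in the case frame (seal pressed), level within 0.02 rad, at rest (20 mm/s); clamp below 0.42 rad (all of step 1 and x of lid in the frame of case between -0.004 and 0.006 m and y of lid in the frame of case between -0.012 and 0.012 m and z of lid_front in the frame of case below 0.0395 m and angle between the y axis of lid and the y axis of case, either way round below 0.06 rad and angle between the z axis of lid and the z axis of case, either way round below 0.02 rad and z of lid_rear in the frame of case between 0.033 and 0.0378 m and value of joint clamp below 0.42 rad and linear speed of lid below 0.02 m/s); the robot touches nothing.
It fails at once if the jar, the dropper bottle or the pen torch is moved more than 30 mm (distance of any of jar, dropper, torch from where it was at the start of the episode above 0.03 m).
It fails at once if the lid is forced against the case and clamp with more than 90 N, all its contacts added up (contact force between lid and case above 90 N).
It fails at once if the prism bar is forced against the case with more than 60 N (contact force between prism_bar and case above 60 N).
It fails at once if the prism bar is lifted out of the case (z of prism_bar in the frame of case above 0.05 m).
It also fails if it takes over 72 s, if anything falls off the work surface, if the arm or the gripper's body presses on something with over 40 N, if the wrist force passes 120 N, or if a joint passes its speed limit or range.

## Working session

There is one attempt and no reset: what is moved stays moved. The work goes in short steps, Python scripts to look and compute and a tool call to move; the robot and the scene stay as the last step left them, time stands still between calls to the robot, and variables do not carry over. Pictures are saved under pics/ and viewed, at most 10 in all, crops included, and the job is handed in when it is done.

Besides the shell and the picture viewer there is one more tool, called after "Emit:" as name(argument=value, ...) on one line, values as JSON. arm_command: Moves the arm, as the interface text tells. Scaled input: -1 to 1 covers 0.4 m each way for a shift and 180 degrees each way for a turn. Its arguments: {"type":"object","properties":{"series":{"type":"string"},"newtons":{"type":"number"}},"required":["series"]}

```bash
mkdir -p pics; ls; cat > h.py <<'E'
import numpy as np, cv2
from workcell import manip, viewer
from scipy.spatial.transform import Rotation as R
def cam(n):
    d=viewer.camera(n); return d
def ray(d,uv):
    uv=np.asarray(uv,float).reshape(-1,1,2)
    n=cv2.undistortPoints(uv,np.array(d["intrinsics"]),np.array(d["D"])).reshape(-1,2)
    E=np.array(d["extrinsics"]);Rm,t=E[:3,:3],E[:3,3]
    v=np.c_[n[:,0],-n[:,1],-np.ones(len(n))]@Rm
    return -Rm.T@t, v
def onz(d,uv,z):
    o,v=ray(d,uv); return o+v*((z-o[2])/v[:,2])[:,None]
def proj(d,P):
    E=np.array(d["extrinsics"]);p=np.asarray(P,float).reshape(-1,3)@E[:3,:3].T+E[:3,3]
    p=p*[1,-1,-1]
    return cv2.projectPoints(p,np.zeros(3),np.zeros(3),np.array(d["intrinsics"]),np.array(d["D"]))[0].reshape(-1,2)
def save(d,f,s=1.5,crop=None):
    im=np.array(d["pixels"])[:,:,::-1]
    if crop: x0,y0,x1,y1=crop; im=im[y0:y1,x0:x1]
    cv2.imwrite("pics/"+f,cv2.resize(im,None,fx=s,fy=s,interpolation=cv2.INTER_CUBIC))
E
python3 - <<'E'
from h import *
import pickle
for n in("top","scene"):
    d=cam(n); pickle.dump(d,open(n+"0.pkl","wb")); save(d,n+"0.png")
    print(n,ray(d,[[256,192]]))
o=manip.get_obs();print(o)
E
```

```text
pics
top (array([0.41363924, 0.01652291, 0.89818341]), array([[ 0.13787668, -0.03797917, -0.98972147]]))
scene (array([0.99011884, 0.25609281, 0.8543748 ]), array([[-0.51461353, -0.24254536, -0.82269517]]))
{'clock': 0.1, 'joint_pos': array([ 1.2784077 ,  0.33281637, -0.06469548,  1.46083814,  0.02163146,
        1.34992819, -0.08851079]), 'joint_velocities': array([ 1.46644971e-03, -9.30648996e-04, -2.68992761e-05, -1.16429570e-03,
        8.24196676e-05, -9.71534444e-04,  1.36175984e-03]), 'tau': array([ 1.55065711e-03, -6.26745772e+01,  4.92963928e-02, -3.92432427e+01,
        1.63774478e-02,  6.98276359e-03,  1.12366022e-04]), 'position': array([ 0.16648226, -0.60209522,  0.24959984]), 'ee_rot': array([ 9.90914627e-01,  1.34490834e-01, -1.31842373e-04, -6.33293155e-04]), 'ft_force': array([ 0.2499897 , -0.40859348, -0.25165509]), 'torque': array([0.02978271, 0.03768483, 0.0320258 ]), 'grasp_force': 0.0, 'grip_width': 1.0001065014568813}
```

View pics/top0.png

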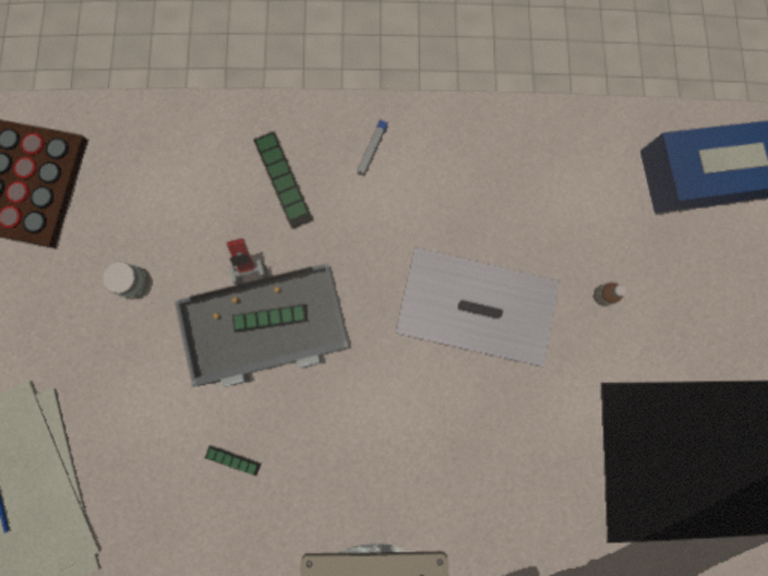

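View pics/scene0.png

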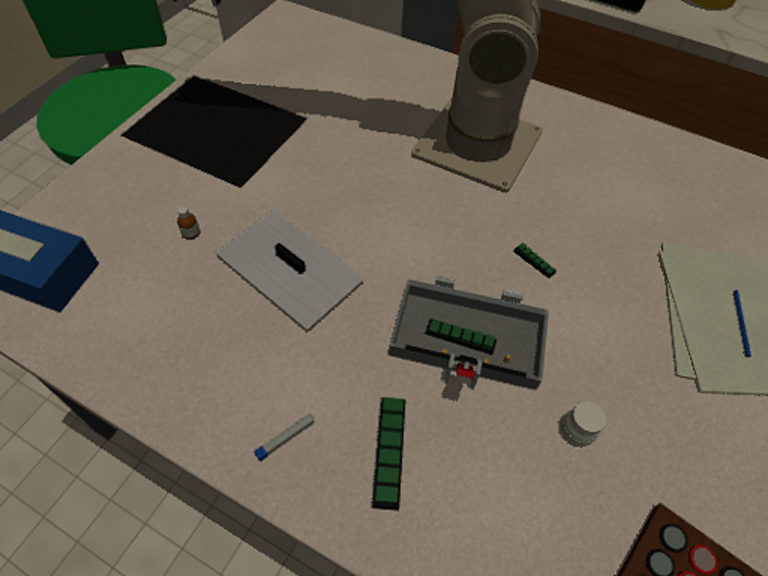

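Top view: the case is around (263,325) with the mid bar at (270,318), pins at (235,300), (277,290) and (216,316), the lid at (478,306) with its grip at (480,309), and the clamp at (240,255) leaning back. The small and large decoy bars lie at (232,460) and (283,180). The scene view agrees.

```bash
python3 - <<'E'
from h import *
import pickle
T=pickle.load(open("top0.pkl","rb"));S=pickle.load(open("scene0.pkl","rb"))
print("tips",manip.tips_ahead)
def blobs(d,f,amin=4):
    hsv=cv2.cvtColor(np.array(d["pixels"]),cv2.COLOR_RGB2HSV); rgb=np.array(d["pixels"]).astype(int)
    m=f(hsv.astype(int),rgb).astype(np.uint8)
    c,_=cv2.findContours(m,cv2.RETR_EXTERNAL,cv2.CHAIN_APPROX_NONE)
    return [(cv2.contourArea(k),k[:,0].mean(0).round(1),cv2.minAreaRect(k)) for k in c if cv2.contourArea(k)>=amin]
im=np.array(T["pixels"])
for p in [(318,180),(170,220),(200,150),(120,240),(180,213),(157,199.5),(160,212),(320,206)]: print(p,im[int(p[1]),int(p[0])])
for n,d in(("T",T),("S",S)):
    print(n,"pins");[print(b[0],b[1]) for b in blobs(d,lambda h,r:(h[...,0]>8)&(h[...,0]<25)&(h[...,1]>110)&(h[...,2]>90),1)]
    print(n,"green");[print(b) for b in blobs(d,lambda h,r:(h[...,0]>50)&(h[...,0]<85)&(h[...,1]>70),20)]
    print(n,"red");[print(b) for b in blobs(d,lambda h,r:((h[...,0]<6)|(h[...,0]>174))&(h[...,1]>140)&(h[...,2]>60),6)]
# approx corners in 384x512 px
q=np.array([[177,302],[328,266],[349,347],[193,384]])/1.5
P=onz(T,q,.036);print(P.round(4),[np.linalg.norm(P[i]-P[i-1]).round(4) for i in range(4)],P.mean(0))
q=np.array([[414,248],[559,281],[541,366],[397,333]])/1.5
P=onz(T,q,.015);print(P.round(4),[np.linalg.norm(P[i]-P[i-1]).round(4) for i in range(4)],P.mean(0))
save(T,"t_case.png",6,(105,150,240,265)); save(T,"t_lid.png",6,(258,160,380,250))
E
```

```text
tips 0.019
(318, 180) [151 147 144]
(170, 220) [89 89 83]
(200, 150) [97 89 83]
(120, 240) [156 143 131]
(180, 213) [61 80 61]
(157, 199.5) [128 101  63]
(160, 212) [64 93 67]
(320, 206) [62 59 58]
T pins
2.5 [143.9 210.3]
3.0 [156.  199.7]
2.0 [184.3 192.7]
T green
(41.0, array([154.1, 307.1]), ((154.08621215820312, 306.9655456542969), (9.847983360290527, 5.908790111541748), 23.198591232299805))
(42.5, array([143.6, 303.1]), ((143.5, 303.0), (9.803058624267578, 6.008327484130859), 18.43494987487793))
(27.0, array([159. , 214.4]), ((159.5, 214.5), (7.0, 5.0), 90.0))
(24.0, array([166.9, 213.3]), ((167.11766052246094, 213.47059631347656), (7.276068687438965, 5.335783958435059), 75.96376037597656))
(40.0, array([180.8, 103.3]), ((181.20001220703125, 102.90001678466797), (6.260990142822266, 10.28591251373291), 63.43495178222656))
(59.0, array([177.2,  94.8]), ((177.50001525878906, 94.50001525878906), (6.708203315734863, 11.180338859558105), 63.43495178222656))
T red
(49.0, array([157.5, 164. ]), ((157.31130981445312, 164.339599609375), (8.241633415222168, 9.47787857055664), 74.054603576
[... 1127 characters left out ...]
90.0))
(258.0, array([468.6, 372.5]), ((468.50006103515625, 372.5000305175781), (21.21320343017578, 15.55634880065918), 45.0))
(48.5, array([309.8, 247.8]), ((309.9411926269531, 247.73532104492188), (11.399173736572266, 5.820855140686035), 14.03624439239502))
[[0.5105 0.3139 0.036 ]
 [0.5694 0.0737 0.036 ]
 [0.4394 0.0392 0.036 ]
 [0.3815 0.283  0.036 ]] [np.float64(0.1327), np.float64(0.2473), np.float64(0.1345), np.float64(0.2506)] [0.47519357 0.17742793 0.036     ]
[[ 0.6042 -0.0677  0.015 ]
 [ 0.5492 -0.312   0.015 ]
 [ 0.4078 -0.2752  0.015 ]
 [ 0.4626 -0.0383  0.015 ]] [np.float64(0.1446), np.float64(0.2504), np.float64(0.1461), np.float64(0.2431)] [ 0.50593576 -0.17330505  0.015     ]
```

View pics/t_case.png

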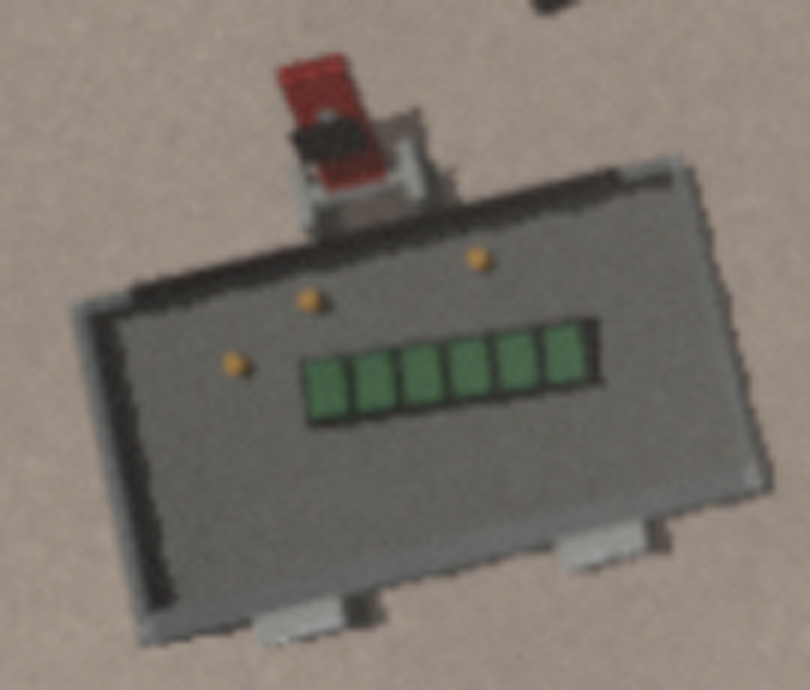

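View pics/t_lid.png

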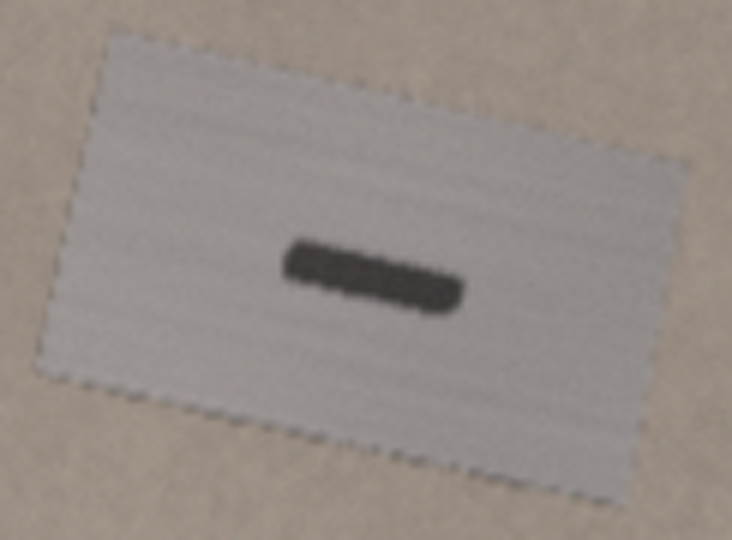

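Crops: case rim corners are at about (76,303), (685,157), (770,485) and (146,641). Lid corners are at (112,33), (688,160), (627,503) and (38,375), with its grip centre at (373,278), toward the robot as expected.

```bash
python3 - <<'E'
from h import *
import pickle
T=pickle.load(open("top0.pkl","rb"));S=pickle.load(open("scene0.pkl","rb"))
def fit(loc,W):
    l=loc[:,:2];w=W[:,:2];lc,wc=l.mean(0),w.mean(0);A=(l-lc).T@(w-wc)
    th=np.arctan2(A[0,1]-A[1,0],A[0,0]+A[1,1]);c,s=np.cos(th),np.sin(th);M=np.array([[c,-s],[s,c]])
    t=wc-M@lc; return th,t,(w-(l@M.T+t))*1000
px=lambda q,x0,y0:(np.array(q,float)+.5)/6-.5+[x0,y0]
cr=onz(T,px([[76,303],[685,157],[770,485],[146,641]],105,150),.036)
lc=np.array([[70,126],[70,-126],[-70,-126],[-70,126]])/1e3
pins=np.array([[32,70],[50,35],[50,-35]])/1e3
pt=[[143.9,210.3],[156,199.7],[184.3,192.7]]; ps=[[338.7,237],[323.9,240.1],[296.1,233.7]]
PT=onz(T,pt,.022);PS=onz(S,ps,.022)
for nm,l,w in(("corners",lc,cr),("pinsT",pins,PT),("pinsS",pins,PS),("cornT+pT",np.r_[lc,pins],np.r_[cr,PT])):
    th,t,r=fit(l,w);print(nm,th.round(4),t.round(4),r.round(1).tolist())
# two-view pins
for a,b in zip(pt,ps):
    o1,v1=ray(T,[a]);o2,v2=ray(S,[b]);A=np.c_[v1[0],-v2[0]];k=np.linalg.lstsq(A,o2-o1,rcond=None)[0]
    print("tri",(o1+v1[0]*k[0]).round(4),(o2+v2[0]*k[1]).round(4))
L=onz(T,px([[112,33],[688,160],[627,503],[38,375]],258,160),.015)
ll=np.array([[70,125],[70,-125],[-77,-125],[-77,125]])/1e3
th,t,r=fit(ll,L);print("lid",th,t,r.round(1).tolist())
g=onz(T,px([[373,278]],258,160),.043);c,s=np.cos(th),np.sin(th);print("grip",g,"pred",t+[-.01*c,-.01*s])
# bar: 4 corners of base (z .018), crop px
b=onz(T,px([[303,360],[597,320],[603,383],[310,425]],105,150),.020);print(b.round(4),b.mean(0),np.arctan2(*( -(b[0]-b[1])[:1]),(b[0]-b[1])[1]))
E
```

```text
corners 0.2457 [0.4772 0.1776] [[-0.9, -1.0], [-2.5, 1.2], [1.6, 0.2], [1.8, -0.4]]
pinsT 0.2507 [0.4766 0.1794] [[0.2, -0.5], [-0.1, 0.5], [-0.1, -0.0]]
pinsS 0.2518 [0.4751 0.1804] [[-0.1, 0.2], [0.0, 0.2], [0.1, -0.4]]
cornT+pT 0.2479 [0.4769 0.1784] [[-0.3, -1.9], [-2.4, 0.1], [1.6, -0.5], [2.4, -1.0], [-0.4, 0.6], [-0.5, 1.6], [-0.4, 1.2]]
tri [0.4903 0.2544 0.0232] [0.4895 0.2564 0.0237]
tri [0.5161 0.2259 0.0234] [0.5157 0.227  0.0236]
tri [0.5335 0.1577 0.0232] [0.533  0.1588 0.0233]
lid -0.21688429963750555 [ 0.51050405 -0.1744281 ] [[-0.9, -0.9], [-0.0, 0.5], [0.8, 1.1], [0.2, -0.7]]
grip [[ 0.49934958 -0.16936814  0.043     ]] pred [ 0.50073832 -0.17227622]
[[0.4924 0.2282 0.02  ]
 [0.5089 0.1095 0.02  ]
 [0.4832 0.1067 0.02  ]
 [0.4661 0.2245 0.02  ]] [0.48763499 0.16722441 0.02      ] 0.13804985181716375
```

```bash
cat >> h.py <<'E'
CY=0.250;CT=np.array([.476,.179])
def c2w(x,y): c,s=np.cos(CY),np.sin(CY); return np.array([c*x-s*y,s*x+c*y])/1e3+CT
def st():
    o=manip.get_obs();p=o["position"];m=R.from_quat(o["ee_rot"]).as_matrix();yaw=np.arctan2(m[1,0],m[0,0])
    c,s=np.cos(CY),np.sin(CY);d=(p[:2]-CT)*1e3
    f=o["ft_force"]
    print("t%.2f w%s case(%.1f %.1f) z%.1f yaw%.4f tiltz%.4f open%.3f grip%.1f Fcase(%.1f %.1f %.1f)"%(o["clock"],p.round(4),c*d[0]+s*d[1],-s*d[0]+c*d[1],p[2]*1e3,yaw,m[2,2],o["grip_width"],o["grasp_force"],c*f[0]+s*f[1],-s*f[0]+c*f[1],f[2]))
    return p,yaw
def plan(xy,z,yaw,n=1):
    p,y=st(); d=np.r_[xy,z]-p; x=np.array([np.cos(y),np.sin(y)]);yy=np.array([np.sin(y),-np.cos(y)])
    dy=(yaw-y+np.pi)%(2*np.pi)-np.pi
    print("rows %d: tx %.4f ty %.4f tz %.4f spin %.4f"%(n,x@d[:2]/.4/n,yy@d[:2]/.4/n,-d[2]/.4/n,-dy/np.pi/n))
E
python3 - <<'E'
from h import *
plan([.5,-.25],.25,.27,10)
E
```

```text
t0.10 w[ 0.1665 -0.6021  0.2496] case(-493.1 -680.2) z249.6 yaw0.2698 tiltz-1.0000 open1.000 grip0.0 Fcase(0.1 -0.5 -0.3)
rows 10: tx 0.1038 ty -0.0626 tz -0.0001 spin -0.0000
```

Emit:
arm_command(series="0 0.105 -0.063 0 0; 0 0.105 -0.063 0 0; 0 0.105 -0.063 0 0; 0 0.105 -0.063 0 0; 0 0.105 -0.063 0 0; 0 0.105 -0.063 0 0; 0 0.105 -0.063 0 0; 0 0.105 -0.063 0 0; 0 0.105 -0.063 0 0; 0 0.105 -0.063 0 0.0064")

```text
clock: 1.35
position: [0.505, -0.2463, 0.2501]
ee_rot: [0.992, 0.124, -0.0, -0.0]
ft_force: [0.8, -0.5, 0.1]
grip_width: 0.998
grasp_force: 0.0
```

```bash
python3 - <<'E'
from h import *
plan(c2w(-40,-14.5),.12,.25,9)
E
```

```text
t1.35 w[ 0.505  -0.2463  0.2501] case(-77.1 -419.3) z250.1 yaw0.2491 tiltz-1.0000 open0.998 grip0.0 Fcase(0.6 -0.7 0.1)
rows 9: tx 0.0102 ty -0.1124 tz 0.0361 spin -0.0000
```

Emit:
arm_command(series="0 0.01 -0.112 0.036 0; 0 0.01 -0.112 0.036 0; 0 0.01 -0.112 0.036 0; 0 0.01 -0.112 0.036 0; 0 0.01 -0.112 0.036 0; 0 0.01 -0.112 0.036 0; 0 0.01 -0.112 0.036 0; 0 0.01 -0.112 0.036 0; 0 0.01 -0.112 0.036 0; 0 0 0 0 0")

```text
clock: 2.6
position: [0.4378, 0.1552, 0.1198]
ee_rot: [0.992, 0.127, -0.001, -0.001]
ft_force: [0.5, -0.9, -0.2]
grip_width: 0.996
grasp_force: 0.0
```

```bash
python3 - <<'E'
from h import *
plan(c2w(-40,-14.5),.024,.25,7)
save(cam("scene"),"s1.png",4,(230,120,400,270))
E
```

```text
t2.60 w[0.4378 0.1552 0.1198] case(-42.9 -13.6) z119.8 yaw0.2554 tiltz-1.0000 open0.996 grip0.0 Fcase(0.3 -1.0 -0.2)
rows 7: tx 0.0010 ty 0.0003 tz 0.0342 spin 0.0002
```

View pics/s1.png

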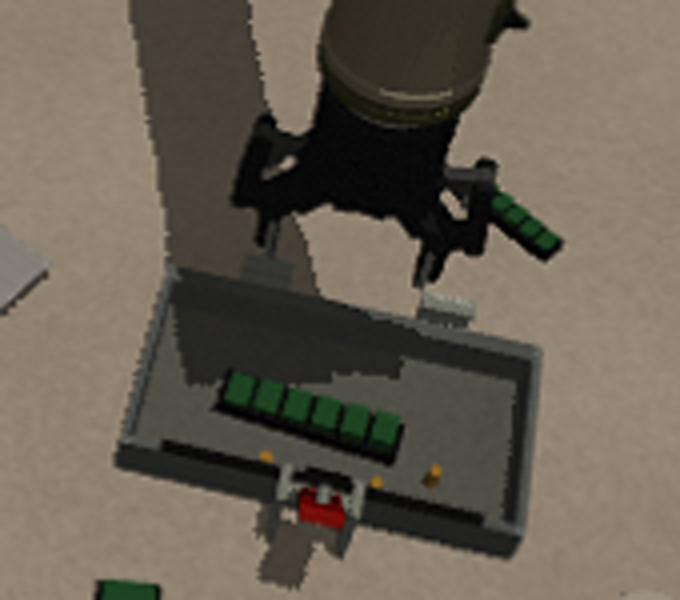

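The gripper stands open over the front half of the case, clear of the bar, and the bar is still askew.

Emit:
arm_command(series="0 0.001 0 0.03 0; 0 0.001 0 0.03 0; 0 0.001 0 0.03 0; 0 0.001 0 0.03 0; 0 0.001 0 0.03 0; 0 0.001 0 0.03 0; 0 0.001 0 0.025 0; 0 0 0 0.02 0; 0 0 0 0.015 0; 0 0 0 0 0")

```text
clock: 3.9
position: [0.442, 0.1527, 0.0244]
ee_rot: [0.992, 0.125, -0.0, 0.0]
ft_force: [0.1, -0.6, 0.4]
grip_width: 0.997
grasp_force: 0.0
```

```bash
python3 - <<'E'
from h import *
st()
E
```

```text
t3.90 w[0.442  0.1527 0.0244] case(-39.4 -17.1) z24.4 yaw0.2498 tiltz-1.0000 open0.997 grip0.0 Fcase(-0.0 -0.6 0.4)
```

Emit:
arm_command(series="0 0 0 0.008 0; 0 0 0 0.007 0; 0 0.0125 0 0 0; 0 0.0125 0 0 0; 0 0.0125 0 0 0; 0 0.0125 0 0 0; 0 0.0125 0 0 0; 0 0.0125 0 0 0; 0 0.0125 0 0 0; 0 0.0125 0 0 0")

```text
clock: 5.15
position: [0.4813, 0.1627, 0.0187]
ee_rot: [0.992, 0.125, -0.0, 0.0]
ft_force: [-0.3, -0.6, -0.4]
grip_width: 0.995
grasp_force: 0.4
```

```bash
python3 - <<'E'
from h import *
st()
E
```

```text
t5.15 w[0.4813 0.1627 0.0187] case(1.1 -17.1) z18.7 yaw0.2497 tiltz-1.0000 open0.995 grip0.4 Fcase(-0.5 -0.5 -0.4)
```

Emit:
arm_command(series="0 0.004 0 0 0; 0 0.003 0 0 0; 0 0.003 0 0 0; 0 0.0025 0 0 0; 0 0.0025 0 0 0; 0 0.0025 0 0 0; 0 0 0 0 0; 0 0 0 0 0; 0 0 0 0 0; 0 0 0 0 0")

```text
clock: 6.4
position: [0.4877, 0.1643, 0.0187]
ee_rot: [0.992, 0.125, 0.0, 0.0]
ft_force: [0.2, -0.3, -0.2]
grip_width: 0.997
grasp_force: 0.0
```

```bash
python3 - <<'E'
from h import *
st()
save(cam("top"),"t2.png",5,(100,150,240,265))
E
```

```text
t6.40 w[0.4877 0.1643 0.0187] case(7.7 -17.2) z18.7 yaw0.2497 tiltz-1.0000 open0.997 grip0.0 Fcase(0.2 -0.4 -0.2)
```

View pics/t2.png

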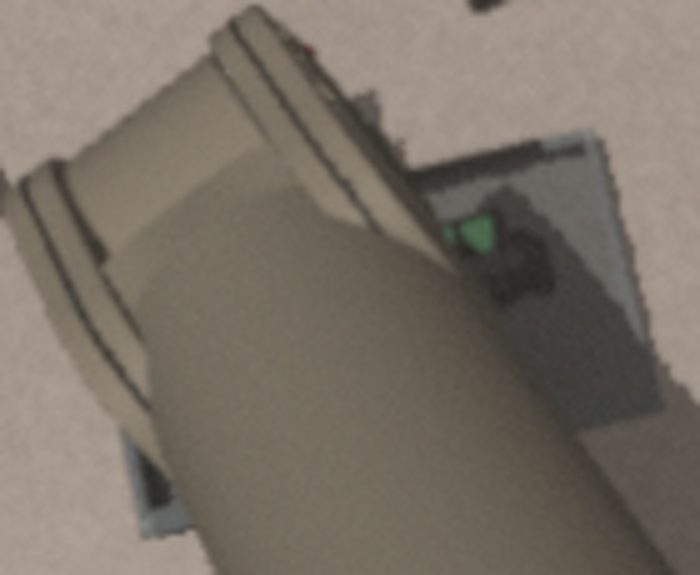

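The arm hides most of the case; only the bar's -y end shows, at (478,235), ahead of the fingers. There is no contact force yet, so I keep pushing.

Emit:
arm_command(series="0 0.0025 0 0 0; 0 0.0025 0 0 0; 0 0.0025 0 0 0; 0 0.0025 0 0 0; 0 0 0 0 0; 0 0 0 0 0; 0 0 0 0 0; 0 0 0 0 0; 0 0 0 0 0; 0 0 0 0 0")

```text
clock: 7.7
position: [0.4891, 0.1647, 0.0181]
ee_rot: [0.992, 0.125, -0.003, 0.001]
ft_force: [-12.1, -3.4, 8.7]
grip_width: 0.998
grasp_force: 6.4
```

```bash
python3 - <<'E'
from h import *
st()
d=cam("scene");save(d,"s2.png",5,(260,180,380,270))
E
```

```text
t7.70 w[0.4891 0.1647 0.0181] case(9.2 -17.1) z18.1 yaw0.2501 tiltz-1.0000 open0.998 grip6.4 Fcase(-12.5 -0.3 8.7)
```

View pics/s2.png

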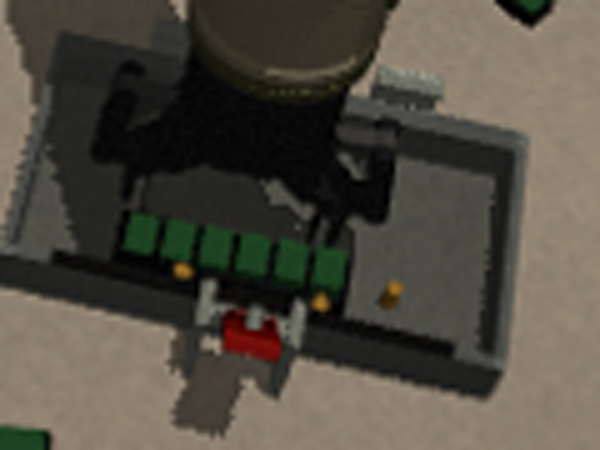

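The bar lies square against both rear pins at (183,270) and (320,302), with the end pin at (392,293) about 15–20 mm off its end. Next I back off, shut the fingers and push from the -y end.

Emit:
arm_command(series="0 -0.02 0 0 0; 0 0 0 -0.045 0; 1 0 0 -0.045 0; 1 0 0 -0.045 0; 1 0.018 0.05 0 0; 1 0.018 0.05 0 0; 1 0.018 0.05 0 0; 1 0.018 0.055 0 0; 1 0 0 0 0; 1 0 0 0 0")

```text
clock: 9.0
position: [0.5319, 0.0916, 0.073]
ee_rot: [0.992, 0.125, 0.0, -0.0]
ft_force: [-0.2, 1.0, -0.2]
grip_width: -0.002
grasp_force: 0.0
```

```bash
python3 - <<'E'
from h import *
plan(c2w(33.5,-99),.031,.25,1)
E
```

```text
t9.00 w[0.5319 0.0916 0.073 ] case(32.5 -98.5) z73.0 yaw0.2501 tiltz-1.0000 open-0.002 grip0.0 Fcase(0.1 1.1 -0.2)
rows 1: tx 0.0024 ty 0.0012 tz 0.1049 spin 0.0000
```

Down, then towards +y (tool -y).

Emit:
arm_command(series="1 0.002 0 0.035 0; 1 0 0 0.035 0; 1 0 0 0.033 0; 1 0 -0.012 0 0; 1 0 -0.012 0 0; 1 0 -0.012 0 0; 1 0 -0.01 0 0; 1 0 -0.01 0 0; 1 0 -0.005 0 0; 1 0 0 0 0")

```text
clock: 10.25
position: [0.5269, 0.1149, 0.0316]
ee_rot: [0.992, 0.125, 0.0, 0.0]
ft_force: [-0.2, -0.2, 0.6]
grip_width: -0.001
grasp_force: 0.0
```

```bash
python3 - <<'E'
from h import *
st()
E
```

```text
t10.25 w[0.5269 0.1149 0.0316] case(33.4 -74.7) z31.6 yaw0.2497 tiltz-1.0000 open-0.001 grip0.0 Fcase(-0.3 -0.2 0.6)
```

Emit:
arm_command(series="1 0 -0.004 0 0; 1 0 -0.004 0 0; 1 0 -0.003 0 0; 1 0 -0.003 0 0; 1 0 -0.0025 0 0; 1 0 -0.0025 0 0; 1 0 -0.0025 0 0; 1 0 0 0 0; 1 0 0 0 0; 1 0 0 0 0")

```text
clock: 11.5
position: [0.5246, 0.1233, 0.0315]
ee_rot: [0.992, 0.125, -0.0, -0.0]
ft_force: [-0.1, 0.9, 0.2]
grip_width: 0.001
grasp_force: 0.1
```

```bash
python3 - <<'E'
from h import *
st()
E
```

```text
t11.50 w[0.5246 0.1233 0.0315] case(33.3 -66.0) z31.5 yaw0.2498 tiltz-1.0000 open0.001 grip0.1 Fcase(0.2 0.9 0.2)
```

Emit:
arm_command(series="1 0 -0.0025 0 0; 1 0 -0.0025 0 0; 1 0 -0.0025 0 0; 1 0 -0.0025 0 0; 1 0 0 0 0; 1 0 0 0 0; 1 0 0 0 0; 1 0 0 0 0; 1 0 0 0 0; 1 0 0 0 0")

```text
clock: 12.75
position: [0.5237, 0.1271, 0.0315]
ee_rot: [0.992, 0.125, 0.0, 0.0]
ft_force: [-0.3, 0.4, 0.6]
grip_width: 0.0
grasp_force: 0.0
```

```bash
python3 - <<'E'
from h import *
st()
E
```

```text
t12.75 w[0.5237 0.1271 0.0315] case(33.4 -62.1) z31.5 yaw0.2498 tiltz-1.0000 open0.000 grip0.0 Fcase(-0.2 0.5 0.6)
```

Emit:
arm_command(series="1 0 -0.0025 0 0; 1 0 -0.0025 0 0; 1 0 -0.0025 0 0; 1 0 -0.0025 0 0; 1 0 0 0 0; 1 0 0 0 0; 1 0 0 0 0; 1 0 0 0 0; 1 0 0 0 0; 1 0 0 0 0")

```text
clock: 14.0
position: [0.523, 0.1295, 0.0314]
ee_rot: [0.992, 0.124, -0.0, 0.001]
ft_force: [1.0, -5.9, -0.4]
grip_width: 0.002
grasp_force: 2.7
```

```bash
python3 - <<'E'
from h import *
st()
d=cam("scene");import pickle;pickle.dump(d,open("s3.pkl","wb"));
im=np.array(d["pixels"]);hsv=cv2.cvtColor(im,cv2.COLOR_RGB2HSV).astype(int)
m=((hsv[...,0]>50)&(hsv[...,0]<85)&(hsv[...,1]>70)).astype(np.uint8);m[:,:270]=0;m[:200]=0;m[260:]=0
c,_=cv2.findContours(m,cv2.RETR_EXTERNAL,cv2.CHAIN_APPROX_NONE)
for k in c: 
    if cv2.contourArea(k)>8: print(cv2.contourArea(k),k[:,0].min(0),k[:,0].max(0))
c,s=np.cos(CY),np.sin(CY)
def case(uv,z):
    p=onz(d,uv,z)[:,:2]-CT; return np.c_[p@[c,s],p@[-s,c]]*1e3
print(case([[338.7,237]],.022))
ys,xs=np.nonzero(m)
for f in(np.argmin,np.argmax): i=f(xs); print(xs[i],ys[i],case([[xs[i],ys[i]]],.0285))
save(d,"s3.png",5,(260,180,380,270))
E
```

```text
t14.00 w[0.523  0.1295 0.0314] case(33.3 -59.6) z31.4 yaw0.2485 tiltz-1.0000 open0.002 grip2.7 Fcase(-0.5 -5.9 -0.4)
321.0 [291 222] [336 241]
[[31.2469098  71.86711659]]
271 230 [[ 59.08280867 -96.74483869]]
336 232 [[22.63449085 62.62202774]]
```

Emit:
arm_command(series="1 0 0.012 0 0; 1 0 0 -0.05 0; 1 0 0 -0.05 0; 0 0 0 -0.05 0; 0 -0.04 -0.05 0 0; 0 -0.04 -0.05 0 0; 0 -0.04 -0.065 0 0; 0 0 0 0 0; 0 0 0 0 0; 0 0 0 0 0")

```text
clock: 15.3
position: [0.4614, 0.1778, 0.0915]
ee_rot: [0.992, 0.124, 0.0, 0.0]
ft_force: [0.4, 0.1, -0.5]
grip_width: 1.003
grasp_force: 0.0
```

```bash
python3 - <<'E'
from h import *
plan(c2w(-12,6),.0185,.25,1)
d=cam("scene");save(d,"s4.png",6,(270,185,370,270))
E
```

```text
t15.30 w[0.4614 0.1778 0.0915] case(-14.4 2.5) z91.5 yaw0.2487 tiltz-1.0000 open1.003 grip0.0 Fcase(0.4 0.0 -0.5)
rows 1: tx 0.0060 ty -0.0089 tz 0.1826 spin -0.0004
```

View pics/s4.png

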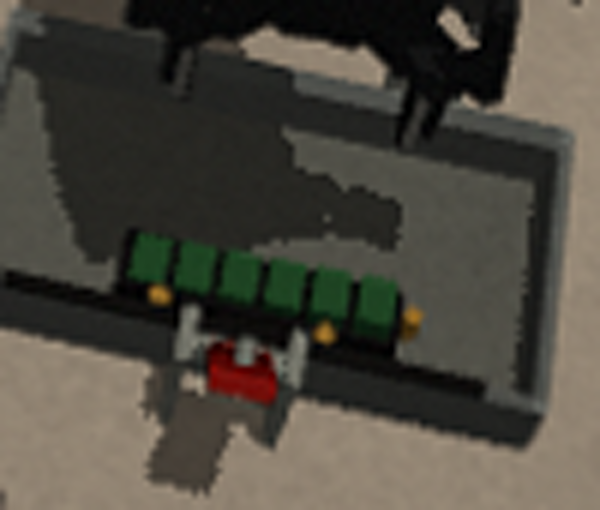

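The bar lies against both rear pins (160,294), (325,332) and the end pin (412,322). A gentle final nudge in +x follows.

Emit:
arm_command(series="0 0 -0.004 0.05 0; 0 0 -0.004 0.05 0; 0 0 0 0.05 0; 0 0 0 0.032 0; 0 0.016 0 0 0; 0 0.016 0 0 0; 0 0.012 0 0 0; 0 0.008 0 0 0; 0 0.006 0 0 0; 0 0 0 0 0")

```text
clock: 16.6
position: [0.4828, 0.1872, 0.0187]
ee_rot: [0.992, 0.125, -0.0, 0.0]
ft_force: [0.7, -0.0, -0.2]
grip_width: 1.0
grasp_force: 0.0
```

```bash
python3 - <<'E'
from h import *
st()
E
```

```text
t16.60 w[0.4828 0.1872 0.0187] case(8.6 6.3) z18.7 yaw0.2497 tiltz-1.0000 open1.000 grip0.0 Fcase(0.6 -0.2 -0.2)
```

Emit:
arm_command(series="0 0.003 0 0 0; 0 0.0025 0 0 0; 0 0 0 0 0; 0 0 0 0 0; 0 -0.03 0 0 0; 0 0 0 -0.09 0; 0 0 0 -0.12 0; 0 0 0 -0.12 0; 0 -0.02 0.1 0 0; 0 -0.02 0.11 0 0.03")

```text
clock: 17.85
position: [0.4784, 0.0988, 0.1514]
ee_rot: [0.997, 0.078, 0.001, 0.0]
ft_force: [0.5, 0.3, -1.2]
grip_width: 0.998
grasp_force: 0.0
```

```bash
python3 - <<'E'
from h import *
plan([.4998,-.1715],.15,-.217,1)
E
```

```text
t17.85 w[0.4784 0.0988 0.1514] case(-17.5 -78.3) z151.4 yaw0.1553 tiltz-1.0000 open0.998 grip0.0 Fcase(0.6 0.2 -1.2)
rows 1: tx -0.0518 ty 0.6758 tz 0.0034 spin 0.1185
```

Emit:
arm_command(series="0 -0.009 0.112 0 0; 0 -0.009 0.112 0 0; 0 -0.009 0.113 0 0; 0 -0.009 0.113 0 0; 0 -0.009 0.113 0 0; 0 -0.008 0.113 0 0; 0 0 0 0 0.04; 0 0 0 0 0.04; 0 0 0 0 0.0385; 0 0 0 0 0")

```text
clock: 19.1
position: [0.4992, -0.1709, 0.1507]
ee_rot: [0.994, -0.108, 0.0, 0.0]
ft_force: [0.3, 0.5, 0.2]
grip_width: 0.996
grasp_force: 0.0
```

```bash
python3 - <<'E'
from h import *
plan([.4998,-.1715],.035,-.217,1)
import pickle
d=cam("scene");T=pickle.load(open("top0.pkl","rb"))
im=np.array(d["pixels"]).astype(int)
d2=cam("top");save(d,"s5.png",6,(140,120,250,225))
# bar check in scene: green extent in case frame
hsv=cv2.cvtColor(np.array(d["pixels"]),cv2.COLOR_RGB2HSV).astype(int)
m=(hsv[...,0]>50)&(hsv[...,0]<85)&(hsv[...,1]>70);m[:,:270]=0;m[:,350:]=0;m[:200]=0;m[262:]=0
ys,xs=np.nonzero(m);print("bar green",xs.min(),xs.max(),ys.min(),ys.max())
E
```

```text
t19.10 w[ 0.4992 -0.1709  0.1507] case(-64.1 -344.7) z150.7 yaw-0.2160 tiltz-1.0000 open0.996 grip0.0 Fcase(0.4 0.4 0.2)
rows 1: tx 0.0019 ty 0.0012 tz 0.2893 spin 0.0003
bar green 291 336 224 241
```

View pics/s5.png

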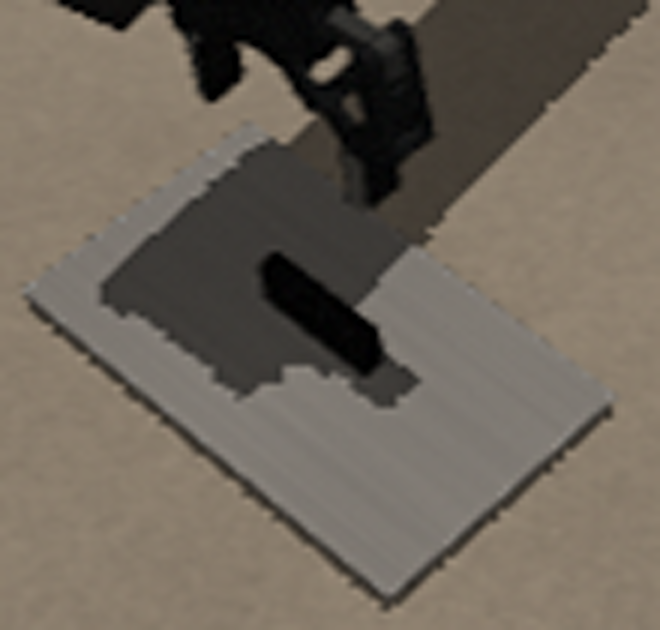

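The lid's grip sits below, between the fingers, at (320,312) in the crop; the fingers straddle it along its length.

Emit:
arm_command(series="0 0.002 0.001 0.09 0; 0 0 0 0.09 0; 0 0 0 0.07 0; 0 0 0 0.055 0; 0 0 0 0 0; 0.3 0 0 0 0; 0.3 0 0 0 0; 0.3 0 0 0 0; 0.3 0 0 0 0; 0.3 0 0 0 0", newtons=40)

```text
clock: 20.45
position: [0.5009, -0.1717, 0.0299]
ee_rot: [0.994, -0.108, 0.001, 0.0]
ft_force: [-1.5, 0.8, 6.4]
grip_width: 0.814
grasp_force: 47.2
```

```bash
python3 - <<'E'
from h import *
st()
E
```

```text
t20.45 w[ 0.5009 -0.1717  0.0299] case(-62.7 -346.0) z29.9 yaw-0.2164 tiltz-1.0000 open0.814 grip47.2 Fcase(-1.3 1.2 6.4)
```

Upward force suggests the tips touch the plate as they close; regrip 5 mm higher for pivot clearance.

Emit:
arm_command(series="0 0 0 0 0; 0 0 0 -0.013 0; 0 0 0 0 0; 0.3 0 0 0 0; 0.3 0 0 0 0; 0.3 0 0 0 0; 0.3 0 0 0 0; 0.3 0 0 -0.05 0; 0.3 0 0 -0.1 0; 0.3 0 0 -0.1 0", newtons=40)

```text
clock: 21.7
position: [0.4994, -0.1713, 0.1343]
ee_rot: [0.994, -0.108, -0.001, -0.0]
ft_force: [0.2, 0.4, -3.4]
grip_width: 0.806
grasp_force: 47.8
```

```bash
python3 - <<'E'
from h import *
plan([.5,-.1],.134,.25,1)
d=cam("scene");save(d,"s6.png",5,(140,110,270,225))
E
```

```text
t21.70 w[ 0.4994 -0.1713  0.1343] case(-64.0 -345.2) z134.3 yaw-0.2168 tiltz-1.0000 open0.806 grip47.8 Fcase(0.3 0.3 -3.4)
rows 1: tx -0.0369 ty -0.1745 tz 0.0007 spin -0.1486
```

View pics/s6.png

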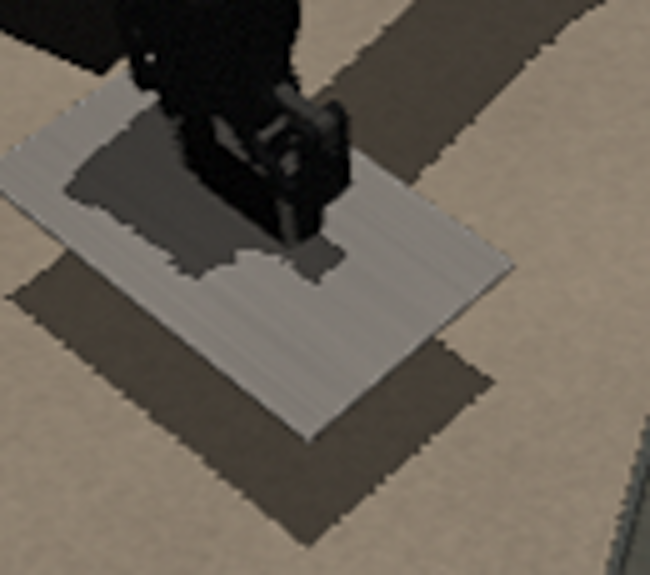

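The lid is held level and clear of the table (rear corner at crop (313,440), front +y corner at (513,265)). To tip it front-down in the grip, I will press its rear part onto the case's -y end wall, which leaves the most room above the table.

Emit:
arm_command(series="0.3 -0.012 -0.094 0 0; 0.3 -0.012 -0.094 0 0; 0.3 -0.012 -0.094 0 0; 0.3 -0.012 -0.095 0 0; 0.3 -0.011 -0.095 0 0; 0.3 0 0 0 -0.054; 0.3 0 0 0 -0.054; 0.3 0 0 0 -0.054; 0.3 0 0 0 -0.054; 0.3 0 0 0 -0.054")

```text
clock: 23.0
position: [0.5172, 0.0178, 0.1332]
ee_rot: [0.95, 0.313, -0.001, -0.0]
ft_force: [-0.4, -0.3, -3.5]
grip_width: 0.814
grasp_force: 48.0
```

Emit:
arm_command(series="0.3 0 0 0 -0.054; 0.3 0 0 0 -0.054; 0.3 0 0 0 -0.054; 0.3 0 0 0 -0.054; 0.3 0 0 0 -0.054; 0.3 0 0 0 -0.054; 0.3 0 0 0 -0.054; 0.3 0 0 0 0; 0.3 0 0 0 0; 0.3 0 0 0 0")

```text
clock: 24.25
position: [0.5176, 0.0179, 0.1338]
ee_rot: [0.615, 0.789, -0.0, 0.0]
ft_force: [-0.3, 0.3, -2.9]
grip_width: 0.812
grasp_force: 47.9
```

```bash
cat >> h.py <<'E'
def lidmeas(d,yaw,p,dbg=0):
    """front/back silhouettes of lid in image -> aluminium mask polygon"""
    im=np.array(d["pixels"]).astype(int);hsv=cv2.cvtColor(np.array(d["pixels"]),cv2.COLOR_RGB2HSV).astype(int)
    m=((hsv[...,1]<28)&(hsv[...,2]>95)&(hsv[...,2]<200)).astype(np.uint8)
    m=cv2.morphologyEx(m,cv2.MORPH_OPEN,np.ones((3,3)))
    c,_=cv2.findContours(m,cv2.RETR_EXTERNAL,cv2.CHAIN_APPROX_NONE);k=sorted(c,key=cv2.contourArea)[-3:]
    for q in k: print(cv2.contourArea(q),cv2.approxPolyDP(cv2.convexHull(q),3,True)[:,0].tolist())
def lidcorners(p,yaw,th,e=0,h=.0243,top=.005):
    # lid pitched th front down about TCP; e: TCP at lid x=-10+e mm ; returns plate-top corners
    out=[]
    for x in(-77,70):
        for y in(125,-125):
            lx=(x+10-e)/1e3;lz=-h+top
            X=lx*np.cos(th)-lz*np.sin(th);Z=lx*np.sin(th)+lz*np.cos(th)
            out.append([p[0]+X*np.cos(yaw)-y/1e3*np.sin(yaw),p[1]+X*np.sin(yaw)+y/1e3*np.cos(yaw),p[2]+Z])
    return np.array(out)
E
python3 - <<'E'
from h import *
p,y=st();print(manip.get_obs()["joint_pos"].round(2))
plan(c2w(0,-166),.061,.25+np.pi/2,1)
for n in("scene","top"):
    d=cam(n);print(n);lidmeas(d,y,p);print("pred FL FR RL RR",proj(d,lidcorners(p,y,0)).round(1).tolist())
E
```

```text
t24.25 w[0.5176 0.0179 0.1338] case(0.4 -166.4) z133.8 yaw1.8168 tiltz-1.0000 open0.812 grip47.9 Fcase(-0.2 0.4 -2.9)
[ 0.62  0.31 -0.85  1.85  0.26  1.1  -0.08]
t24.25 w[0.5176 0.0179 0.1338] case(0.4 -166.4) z133.8 yaw1.8168 tiltz-1.0000 open0.812 grip47.9 Fcase(-0.2 0.4 -2.9)
rows 1: tx 0.0010 ty -0.0011 tz 0.1820 spin -0.0013
scene
22.0 [[346, 195], [336, 196]]
117.0 [[207, 278], [177, 298]]
3146.0 [[292, 155], [271, 237], [210, 222], [220, 194], [270, 151]]
pred FL FR RL RR [[237.8, 143.1], [208.2, 222.7], [292.6, 154.5], [271.4, 237.8]]
top
98.5 [[253, 362], [253, 367], [230, 368]]
134.5 [[253, 85], [245, 110], [239, 114]]
4082.0 [[198, 160], [230, 257], [128, 257], [126, 204]]
pred FL FR RL RR [[285.8, 242.5], [257.2, 133.7], [219.5, 259.6], [193.1, 148.8]]
```

Emit:
arm_command(series="0.3 0 0 0.06 0; 0.3 0 0 0.06 0; 0.3 0 0 0.055 0; 0.3 0 0 0.008 0; 0.3 0 0 0.008 0; 0.3 0 0 0.006 0; 0.3 0 0 0.006 0; 0.3 0 0 0.005 0; 0.3 0 0 0.003 0; 0.3 0 0 0 0")

```text
clock: 25.6
position: [0.5196, 0.0156, 0.0516]
ee_rot: [0.615, 0.788, -0.0, 0.002]
ft_force: [0.4, -8.4, 10.8]
grip_width: 0.808
grasp_force: 51.1
```

```bash
cat > tilt.py <<'E'
from h import *
p,y=st()
d=cam("scene");lidmeas(d,y,p)
for th in(0,8,12,16,20): print(th,"FL FR RL RR",proj(d,lidcorners(p,y,np.radians(th))).round(1).tolist())
E
python3 tilt.py
```

```text
t25.60 w[0.5196 0.0156 0.0516] case(1.8 -169.1) z51.6 yaw1.8164 tiltz-1.0000 open0.808 grip51.1 Fcase(-1.7 -8.3 10.8)
22.0 [[346, 195], [336, 196]]
111.0 [[207, 278], [177, 298]]
2721.5 [[289, 171], [269, 250], [214, 242], [222, 215], [267, 169]]
0 FL FR RL RR [[236.9, 163.0], [209.4, 239.6], [288.1, 174.0], [267.9, 254.0]]
8 FL FR RL RR [[238.1, 165.2], [210.9, 241.7], [289.3, 171.7], [268.9, 252.2]]
12 FL FR RL RR [[238.8, 166.4], [211.9, 242.7], [289.6, 170.4], [269.2, 251.1]]
16 FL FR RL RR [[239.7, 167.5], [212.9, 243.7], [289.8, 169.1], [269.4, 250.1]]
20 FL FR RL RR [[240.6, 168.5], [214.1, 244.7], [289.9, 167.7], [269.3, 248.9]]
```

Emit:
arm_command(series="0.3 0 0 0.004 0; 0.3 0 0 0.004 0; 0.3 0 0 0.003 0; 0.3 0 0 0 0; 0.3 0 0 -0.04 0; 0.3 0 0 -0.07 0; 0.3 0 0 -0.07 0; 0.3 0 0 0 0; 0.3 0 0 0 0; 0.3 0 0 0 0")

```text
clock: 26.9
position: [0.517, 0.0179, 0.1162]
ee_rot: [0.614, 0.789, -0.0, -0.001]
ft_force: [0.8, 1.1, -3.3]
grip_width: 0.809
grasp_force: 50.6
```

```bash
python3 tilt.py
```

```text
t26.90 w[0.517  0.0179 0.1162] case(-0.1 -166.2) z116.2 yaw1.8191 tiltz-1.0000 open0.809 grip50.6 Fcase(1.1 0.9 -3.3)
21.0 [[292, 184], [302, 188]]
116.0 [[207, 278], [177, 298]]
2964.5 [[293, 154], [273, 236], [216, 230], [224, 201], [270, 153]]
0 FL FR RL RR [[237.9, 147.5], [209.0, 226.4], [291.8, 158.7], [271.2, 241.2]]
8 FL FR RL RR [[239.1, 150.0], [210.7, 228.7], [293.0, 156.0], [272.4, 239.1]]
12 FL FR RL RR [[239.8, 151.2], [211.7, 229.8], [293.4, 154.6], [272.7, 237.9]]
16 FL FR RL RR [[240.7, 152.4], [212.8, 230.9], [293.7, 153.2], [272.9, 236.7]]
20 FL FR RL RR [[241.7, 153.6], [214.0, 232.0], [293.7, 151.7], [272.9, 235.4]]
```

Tilt measured about 15–16°. I turn back to the case heading while rising a little, then go over the case.

Emit:
arm_command(series="0.3 0 0 -0.04 0.05; 0.3 0 0 -0.04 0.05; 0.3 0 0 -0.03 0.05; 0.3 0 0 0 0.05; 0.3 0 0 0 0.05; 0.3 0 0 0 0.05; 0.3 0 0 0 0.05; 0.3 0 0 0 0.05; 0.3 0 0 0 0.05; 0.3 0 0 0 0.0495")

```text
clock: 28.2
position: [0.5173, 0.018, 0.1603]
ee_rot: [0.993, 0.122, -0.001, -0.0]
ft_force: [-0.1, 0.3, -3.5]
grip_width: 0.804
grasp_force: 50.4
```

```bash
python3 - <<'E'
from h import *
plan(c2w(-5.3,0),.16,.25,1)
E
```

```text
t28.20 w[0.5173 0.018  0.1603] case(0.2 -166.2) z160.3 yaw0.2448 tiltz-1.0000 open0.804 grip50.4 Fcase(-0.1 0.3 -3.5)
rows 1: tx -0.0158 ty -0.4153 tz 0.0008 spin -0.0016
```

Emit:
arm_command(series="0.3 -0.003 -0.08 0 0; 0.3 -0.003 -0.08 0 0; 0.3 -0.003 -0.08 0 0; 0.3 -0.003 -0.08 0 0; 0.3 -0.003 -0.06 0 0; 0.3 -0.001 -0.035 0 0; 0.3 0 0 0 0; 0.3 0 0 0 0; 0.3 0 0 0 0; 0.3 0 0 0 0")

```text
clock: 29.45
position: [0.4707, 0.1766, 0.161]
ee_rot: [0.992, 0.124, -0.0, 0.0]
ft_force: [0.8, 0.3, -3.1]
grip_width: 0.811
grasp_force: 50.4
```

```bash
python3 - <<'E'
from h import *
plan(c2w(-5.3,0),.085,.25,1)
E
python3 tilt.py
```

```text
t29.45 w[0.4707 0.1766 0.161 ] case(-5.8 -1.0) z161.0 yaw0.2487 tiltz-1.0000 open0.811 grip50.4 Fcase(0.8 0.1 -3.1)
rows 1: tx 0.0011 ty -0.0026 tz 0.1901 spin -0.0004
t29.45 w[0.4707 0.1766 0.161 ] case(-5.8 -1.0) z161.0 yaw0.2487 tiltz-1.0000 open0.811 grip50.4 Fcase(0.8 0.1 -3.1)
50.0 [[325, 178], [338, 185], [327, 183]]
101.5 [[201, 281], [178, 299], [178, 295]]
2687.5 [[273, 167], [373, 188], [374, 229], [262, 204]]
0 FL FR RL RR [[376.2, 181.0], [274.0, 159.5], [372.1, 233.7], [260.2, 208.3]]
8 FL FR RL RR [[375.0, 184.3], [273.5, 162.8], [373.6, 231.9], [260.2, 206.3]]
12 FL FR RL RR [[374.4, 186.1], [273.2, 164.6], [374.3, 230.8], [260.3, 205.0]]
16 FL FR RL RR [[373.8, 187.9], [272.9, 166.4], [375.1, 229.5], [260.4, 203.6]]
20 FL FR RL RR [[373.3, 189.7], [272.5, 168.2], [376.0, 228.0], [260.6, 202.0]]
```

Tilt confirmed at about 16°, with the lid where predicted. Descending.

Emit:
arm_command(series="0.3 0.001 -0.002 0.045 0; 0.3 0 0 0.045 0; 0.3 0 0 0.045 0; 0.3 0 0 0.035 0; 0.3 0 0 0.02 0; 0.3 0 0 0.008 0; 0.3 0 0 0.003 0; 0.3 0 0 0 0; 0.3 0 0 0 0; 0.3 0 0 0 0")

```text
clock: 30.75
position: [0.4708, 0.178, 0.0809]
ee_rot: [0.992, 0.124, 0.0, 0.0]
ft_force: [-0.6, -0.2, -4.1]
grip_width: 0.809
grasp_force: 50.5
```

```bash
python3 - <<'E'
from h import *
st()
E
```

```text
t30.75 w[0.4708 0.178  0.0809] case(-5.3 0.3) z80.9 yaw0.2495 tiltz-1.0000 open0.809 grip50.5 Fcase(-0.6 -0.1 -4.1)
```

Emit:
arm_command(series="0.3 0 0 0.003 0; 0.3 0 0 0.003 0; 0.3 0 0 0 0; 0.3 -0.006 0 0 0; 0.3 -0.006 0 0 0; 0.3 -0.006 0 0 0; 0.3 -0.005 0 0 0; 0.3 0 0 0 0; 0.3 0 0 0 0; 0.3 0 0 0 0")

```text
clock: 32.0
position: [0.4618, 0.1758, 0.0783]
ee_rot: [0.992, 0.125, 0.0, 0.0]
ft_force: [0.2, -0.5, -3.3]
grip_width: 0.808
grasp_force: 50.5
```

```bash
python3 - <<'E'
from h import *
st()
E
```

```text
t32.00 w[0.4618 0.1758 0.0783] case(-14.5 0.4) z78.3 yaw0.2497 tiltz-1.0000 open0.808 grip50.5 Fcase(0.1 -0.5 -3.3)
```

Emit:
arm_command(series="0.3 -0.005 0 0 0; 0.3 -0.004 0 0 0; 0.3 -0.003 0 0 0; 0.3 -0.003 0 0 0; 0.3 -0.0025 0 0 0; 0.3 0 0 0 0; 0.3 0 0 0 0; 0.3 0 0 0 0; 0.3 0 0 0 0; 0.3 0 0 0 0")

```text
clock: 33.25
position: [0.4575, 0.1746, 0.0795]
ee_rot: [0.992, 0.124, 0.003, -0.001]
ft_force: [9.9, 2.3, -3.6]
grip_width: 0.811
grasp_force: 50.3
```

```bash
python3 - <<'E'
from h import *
st()
E
```

```text
t33.25 w[0.4575 0.1746 0.0795] case(-19.0 0.3) z79.5 yaw0.2491 tiltz-1.0000 open0.811 grip50.3 Fcase(10.1 -0.2 -3.6)
```

Front edge is in the slot against the upright (10 N). Now I swing the rear down along the arc.

Emit:
arm_command(series="0.3 0.003 0 0 0; 0.3 0.004 0 0.005 0; 0.3 0.004 0 0.006 0; 0.3 0.003 0 0.005 0; 0.3 0.003 0 0.006 0; 0.3 0.003 0 0.006 0; 0.3 0.003 0 0.006 0; 0.3 0.001 0 0.003 0; 0.3 0 0 0 0; 0.3 0 0 0 0")

```text
clock: 34.5
position: [0.465, 0.1767, 0.0639]
ee_rot: [0.992, 0.125, 0.001, -0.0]
ft_force: [4.9, 1.0, 4.1]
grip_width: 0.808
grasp_force: 51.7
```

```bash
python3 tilt.py
```

```text
t34.50 w[0.465  0.1767 0.0639] case(-11.3 0.5) z63.9 yaw0.2497 tiltz-1.0000 open0.808 grip51.7 Fcase(5.0 -0.2 4.1)
17.5 [[322, 201], [327, 205]]
113.5 [[207, 277], [178, 298]]
2564.5 [[272, 184], [363, 203], [361, 249], [261, 226]]
0 FL FR RL RR [[365.8, 201.5], [272.3, 181.2], [361.2, 251.2], [259.6, 227.6]]
8 FL FR RL RR [[364.8, 204.4], [271.8, 184.2], [362.4, 249.8], [259.6, 226.0]]
12 FL FR RL RR [[364.3, 205.9], [271.6, 185.7], [363.0, 248.8], [259.7, 224.9]]
16 FL FR RL RR [[363.8, 207.6], [271.3, 187.3], [363.7, 247.7], [259.8, 223.8]]
20 FL FR RL RR [[363.3, 209.2], [271.0, 189.0], [364.4, 246.5], [259.9, 222.4]]
```

Emit:
arm_command(series="0.3 0.001 0 0.003 0; 0.3 0.001 0 0.003 0; 0.3 0 0 0.002 0; 0.3 0 0 0 0; 0.3 0 0 0 0; 0.3 0 0 0 0; 0.3 0 0 0 0; 0.3 0 0 0 0; 0.3 0 0 0 0; 0.3 0 0 0 0")

```text
clock: 35.8
position: [0.4657, 0.1769, 0.0609]
ee_rot: [0.992, 0.125, 0.001, -0.0]
ft_force: [4.2, 0.4, 8.4]
grip_width: 0.809
grasp_force: 52.3
```

```bash
python3 tilt.py
```

```text
t35.80 w[0.4657 0.1769 0.0609] case(-10.5 0.5) z60.9 yaw0.2497 tiltz-1.0000 open0.809 grip52.3 Fcase(4.1 -0.6 8.4)
16.5 [[322, 202], [327, 206]]
113.5 [[207, 278], [178, 298]]
2574.5 [[272, 183], [364, 203], [360, 250], [262, 228]]
0 FL FR RL RR [[365.5, 202.3], [272.2, 182.1], [360.8, 252.0], [259.5, 228.5]]
8 FL FR RL RR [[364.5, 205.3], [271.7, 185.0], [362.0, 250.6], [259.5, 226.9]]
12 FL FR RL RR [[364.0, 206.8], [271.4, 186.6], [362.7, 249.7], [259.6, 225.8]]
16 FL FR RL RR [[363.5, 208.4], [271.1, 188.2], [363.3, 248.6], [259.7, 224.7]]
20 FL FR RL RR [[363.0, 210.1], [270.8, 189.9], [364.0, 247.3], [259.8, 223.3]]
```

Lid is practically down. I release, rise, shut the fingers and go behind the clamp.

Emit:
arm_command(series="0 0 0 0 0; 0 0 0 0 0; 0 0 0 0 0; 0 0 0 -0.05 0; 0 0 0 -0.1 0; 0 0 0 -0.1 0; 1 0.06 0 0 0; 1 0.11 0 0 0; 1 0.11 0 0 0; 1 0.11 0 0 0")

```text
clock: 37.1
position: [0.6174, 0.2152, 0.1598]
ee_rot: [0.992, 0.124, -0.0, 0.0]
ft_force: [0.3, -0.7, 0.5]
grip_width: 0.148
grasp_force: 0.0
```

```bash
python3 - <<'E'
from h import *
plan(c2w(150,0.7),.104,.25,1)
d=cam("scene");lidmeas(d,0,0)
from scipy.spatial.transform import Rotation
p=np.r_[c2w(-10+.5,0.5),.0603]
for th in(0,2,4):
    # pivot at front: underside front edge z 36
    t=np.radians(th);f=c2w(-76.5,0.5);q=[]
    for l,yy in((0,125),(0,-125),(147,125),(147,-125)):
        q.append(np.r_[c2w(-76.5+l*np.cos(t)-5*np.sin(t),yy+.5),.036+l/1e3*np.sin(t)+.005])
    print(th,"FL FR RL RR",proj(d,q).round(1).tolist())
E
```

```text
t37.10 w[0.6174 0.2152 0.1598] case(145.9 0.1) z159.8 yaw0.2492 tiltz-1.0000 open0.148 grip0.0 Fcase(0.1 -0.7 0.5)
rows 1: tx 0.0102 ty -0.0016 tz 0.1394 spin -0.0002
110.0 [[207, 278], [178, 298]]
241.5 [[288, 189], [303, 191], [297, 217]]
605.5 [[359, 202], [364, 203], [360, 250], [342, 247], [343, 223]]
0 FL FR RL RR [[365.4, 202.7], [272.1, 182.5], [360.7, 252.5], [259.4, 228.9]]
2 FL FR RL RR [[365.4, 202.7], [272.1, 182.5], [361.3, 251.4], [259.5, 227.8]]
4 FL FR RL RR [[365.4, 202.6], [272.1, 182.4], [361.9, 250.3], [259.6, 226.7]]
```

The lid lies where expected. Now behind the arm, down and push forward.

Emit:
arm_command(series="1 0.01 0 0 0; 1 0 -0.001 0.05 0; 1 0 0 0.05 0; 1 0 0 0.04 0; 1 -0.03 0 0 0; 1 -0.02 0 0 0; 1 -0.02 0 0 0; 1 -0.02 0 0 0; 1 -0.02 0 0 0; 1 -0.02 0 0 0")

```text
clock: 38.4
position: [0.571, 0.2041, 0.1064]
ee_rot: [0.992, 0.124, 0.003, -0.0]
ft_force: [7.0, 1.6, 5.2]
grip_width: -0.003
grasp_force: 3.8
```

```bash
cat > red.py <<'E'
from h import *
st()
for n in("top","scene"):
    d=cam(n);hsv=cv2.cvtColor(np.array(d["pixels"]),cv2.COLOR_RGB2HSV).astype(int)
    m=(((hsv[...,0]<6)|(hsv[...,0]>174))&(hsv[...,1]>120)&(hsv[...,2]>50)).astype(np.uint8)
    if n=="top": m[:,:100]=0
    else: m[:,400:]=0
    ys,xs=np.nonzero(m); print(n,len(xs),(xs.min(),xs.max(),ys.min(),ys.max(),xs.mean().round(1),ys.mean().round(1)) if len(xs) else "")
    for ph in(2.2,1.57,1.2,.8,.4,.2,0):
        q=[np.r_[c2w(86-r*np.cos(ph),0.7),.052+r/1e3*np.sin(ph)] for r in(20,62)];print(ph,proj(d,q).round(1).tolist())
E
python3 red.py
```

```text
t38.40 w[0.571  0.2041 0.1064] case(98.3 0.8) z106.4 yaw0.2493 tiltz-1.0000 open-0.003 grip3.8 Fcase(7.2 -0.2 5.2)
top 0 
2.2 [[161.8, 174.2], [156.1, 160.9]]
1.57 [[162.5, 178.8], [158.4, 175.5]]
1.2 [[163.3, 181.9], [161.0, 185.5]]
0.8 [[164.3, 184.9], [164.3, 195.4]]
0.4 [[165.3, 187.2], [167.5, 202.4]]
0.2 [[165.8, 187.9], [168.9, 204.5]]
0 [[166.2, 188.4], [170.1, 205.5]]
scene 10 (np.int64(305), np.int64(314), np.int64(242), np.int64(245), np.float64(308.1), np.float64(243.5))
2.2 [[309.3, 245.3], [309.9, 248.2]]
1.57 [[310.4, 240.2], [313.3, 231.6]]
1.2 [[310.8, 237.8], [314.5, 224.1]]
0.8 [[310.9, 236.2], [314.9, 219.5]]
0.4 [[310.8, 235.9], [314.4, 219.0]]
0.2 [[310.6, 236.2], [313.8, 220.2]]
0 [[310.4, 236.9], [313.1, 222.3]]
```

Emit:
arm_command(series="1 -0.02 0 0 0; 1 -0.02 0 0 0; 1 -0.02 0 0 0; 1 -0.015 0 0 0; 1 0 0 0 0; 1 0 0 0 0; 1 0 0 0 0; 1 0 0 0 0; 1 0 0 0 0; 1 0 0 0 0")

```text
clock: 39.75
position: [0.5407, 0.1963, 0.1048]
ee_rot: [0.992, 0.124, 0.0, 0.0]
ft_force: [1.4, -0.4, 6.7]
grip_width: 0.001
grasp_force: 2.8
```

```bash
python3 red.py | grep -v "^[0-9]"
```

```text
t39.75 w[0.5407 0.1963 0.1048] case(67.0 0.7) z104.8 yaw0.2496 tiltz-1.0000 open0.001 grip2.8 Fcase(1.2 -0.7 6.7)
top 0 
scene 123 (np.int64(305), np.int64(317), np.int64(230), np.int64(244), np.float64(310.7), np.float64(237.7))
```

Emit:
arm_command(series="1 0 0 -0.04 0; 1 0 0 -0.025 0; 1 -0.045 0 0 0; 1 -0.042 0 0 0; 1 0 0 0.02 0; 1 0 0 0.015 0; 1 0 0 0.015 0; 1 0 0 0.015 0; 1 0 0 0.01 0; 1 0 0 0 0")

```text
clock: 41.1
position: [0.4979, 0.1854, 0.0973]
ee_rot: [0.992, 0.125, -0.01, 0.003]
ft_force: [-41.5, -13.9, 26.4]
grip_width: 0.002
grasp_force: 25.3
```

```bash
python3 -c "
from h import *
st()"
```

```text
t41.10 w[0.4979 0.1854 0.0973] case(22.8 0.8) z97.3 yaw0.2512 tiltz-0.9998 open0.002 grip25.3 Fcase(-43.7 -3.2 26.4)
```

The fist is jammed against the arm's tip end-on. I back away and come down further inboard.

Emit:
arm_command(series="1 -0.025 0 0 0; 1 -0.01 0 -0.02 0; 1 0 0 -0.045 0; 1 0 0 -0.03 0; 1 0 0 0 0; 1 0.04 0 0 0; 1 0.04 0 0 0; 1 0 0 0 0; 1 0 0 0 0; 1 0 0 0 0")

```text
clock: 42.35
position: [0.5238, 0.192, 0.1382]
ee_rot: [0.992, 0.125, -0.0, 0.0]
ft_force: [-0.5, -0.7, -0.2]
grip_width: -0.001
grasp_force: 0.0
```

```bash
python3 red.py; python3 -c "
from h import *
d=cam('scene');lidmeas(d,0,0)"
```

```text
t42.35 w[0.5238 0.192  0.1382] case(49.5 0.8) z138.2 yaw0.2499 tiltz-1.0000 open-0.001 grip0.0 Fcase(-0.7 -0.5 -0.2)
top 0 
2.2 [[161.8, 174.2], [156.1, 160.9]]
1.57 [[162.5, 178.8], [158.4, 175.5]]
1.2 [[163.3, 181.9], [161.0, 185.5]]
0.8 [[164.3, 184.9], [164.3, 195.4]]
0.4 [[165.3, 187.2], [167.5, 202.4]]
0.2 [[165.8, 187.9], [168.9, 204.5]]
0 [[166.2, 188.4], [170.1, 205.5]]
scene 260 (np.int64(305), np.int64(319), np.int64(218), np.int64(243), np.float64(312.1), np.float64(230.9))
2.2 [[309.3, 245.3], [309.9, 248.2]]
1.57 [[310.4, 240.2], [313.3, 231.6]]
1.2 [[310.8, 237.8], [314.5, 224.1]]
0.8 [[310.9, 236.2], [314.9, 219.5]]
0.4 [[310.8, 235.9], [314.4, 219.0]]
0.2 [[310.6, 236.2], [313.8, 220.2]]
0 [[310.4, 236.9], [313.1, 222.3]]
114.0 [[207, 278], [178, 299], [178, 295]]
176.0 [[266, 206], [273, 230], [261, 227]]
1422.5 [[364, 203], [360, 250], [319, 242], [323, 217], [353, 201]]
```

Emit:
arm_command(series="1 0 0 0.025 0; 1 0 0 0.015 0; 1 0 0 0.012 0; 1 0 0 0.012 0; 1 0 0 0.012 0; 1 0 0 0.01 0; 1 0 0 0.009 0; 1 0 0 0 0; 1 0 0 0 0; 1 0 0 0 0")

```text
clock: 43.75
position: [0.5244, 0.1922, 0.1005]
ee_rot: [0.992, 0.124, 0.0, 0.0]
ft_force: [0.6, -0.1, -0.4]
grip_width: 0.001
grasp_force: 0.0
```

```bash
python3 -c "
from h import *
st()"
```

```text
t43.75 w[0.5244 0.1922 0.1005] case(50.1 0.8) z100.5 yaw0.2496 tiltz-1.0000 open0.001 grip0.0 Fcase(0.6 -0.2 -0.4)
```

Emit:
arm_command(series="1 0 0 0.006 0; 1 0 0 0.006 0; 1 0 0 0.006 0; 1 0 0 0.004 0; 1 0 0 0.003 0; 1 0 0 0 0; 1 0 0 0 0; 1 0 0 0 0; 1 0 0 0 0; 1 0 0 0 0")

```text
clock: 45.0
position: [0.5244, 0.1924, 0.0908]
ee_rot: [0.992, 0.125, 0.0, 0.0]
ft_force: [-2.3, -0.5, 7.0]
grip_width: -0.001
grasp_force: 3.0
```

```bash
python3 -c "
from h import *
st()"
```

```text
t45.00 w[0.5244 0.1924 0.0908] case(50.2 1.0) z90.8 yaw0.2498 tiltz-1.0000 open-0.001 grip3.0 Fcase(-2.4 0.1 7.0)
```

Emit:
arm_command(series="1 0 0 0.004 0; 1 0 0 0.004 0; 1 0 0 0.003 0; 1 0 0 0 0; 1 0 0 0 0; 1 0 0 0 0; 1 0 0 0 0; 1 0 0 0 0; 1 0 0 0 0; 1 0 0 0 0")

```text
clock: 46.25
position: [0.5259, 0.193, 0.0887]
ee_rot: [0.992, 0.124, 0.002, -0.0]
ft_force: [-4.1, -2.8, 23.5]
grip_width: 0.001
grasp_force: 10.9
```

```bash
python3 -c "
from h import *
st()"
```

```text
t46.25 w[0.5259 0.193  0.0887] case(51.8 1.2) z88.7 yaw0.2496 tiltz-1.0000 open0.001 grip10.9 Fcase(-4.7 -1.7 23.5)
```

Firm stop reached (23 N, stiff). Release and inspect.

Emit:
arm_command(series="1 0 0 -0.02 0; 1 0 0 -0.06 0; 1 0 0 -0.1 0; 1 0 0 -0.12 0; 1 0 0.1 -0.1 0; 1 0 0.12 0 0; 1 0 0.12 0 0; 1 0 0.12 0 0; 1 0 0.12 0 0; 1 0 0.12 0 0")

```text
clock: 47.5
position: [0.5935, -0.0808, 0.2457]
ee_rot: [0.992, 0.125, -0.0, 0.0]
ft_force: [0.8, 0.2, 0.3]
grip_width: 0.001
grasp_force: 0.0
```

Emit:
arm_command(series="1 0 0.12 0 0; 1 0 0.12 0 0; 1 0 0.1 0 0; 1 0 0 0 0; 1 0 0 0 0; 1 0 0 0 0; 1 0 0 0 0; 1 0 0 0 0; 1 0 0 0 0; 1 0 0 0 0")

```text
clock: 48.75
position: [0.627, -0.211, 0.246]
ee_rot: [0.992, 0.125, 0.0, 0.0]
ft_force: [0.7, -0.1, 0.2]
grip_width: 0.0
grasp_force: 0.0
```

```bash
python3 red.py|grep -v "^2.2\|^1.57"; python3 - <<'E'
from h import *
import pickle
for n in("scene","top"):
    d=cam(n);pickle.dump(d,open(n+"9.pkl","wb"));print(n);lidmeas(d,0,0)
    for th in(0,1,2):
        t=np.radians(th);q=[]
        for l,yy in((0,125),(0,-125),(147,125),(147,-125)):
            q.append(np.r_[c2w(-76.5+l*np.cos(t)-5*np.sin(t),yy+.5),.036+l/1e3*np.sin(t)+.005])
        print(th,"FL FR RL RR",proj(d,q).round(1).tolist())
E
```

```text
t48.75 w[ 0.627 -0.211  0.246] case(49.8 -415.2) z246.0 yaw0.2497 tiltz-1.0000 open0.000 grip0.0 Fcase(0.6 -0.3 0.2)
top 229 (np.int64(160), np.int64(172), np.int64(181), np.int64(203), np.float64(166.2), np.float64(192.0))
1.2 [[163.3, 181.9], [161.0, 185.5]]
0.8 [[164.3, 184.9], [164.3, 195.4]]
0.4 [[165.3, 187.2], [167.5, 202.4]]
0.2 [[165.8, 187.9], [168.9, 204.5]]
0 [[166.2, 188.4], [170.1, 205.5]]
scene 255 (np.int64(305), np.int64(319), np.int64(219), np.int64(243), np.float64(312.0), np.float64(230.8))
1.2 [[310.8, 237.8], [314.5, 224.1]]
0.8 [[310.9, 236.2], [314.9, 219.5]]
0.4 [[310.8, 235.9], [314.4, 219.0]]
0.2 [[310.6, 236.2], [313.8, 220.2]]
0 [[310.4, 236.9], [313.1, 222.3]]
scene
21.0 [[292, 184], [302, 188]]
103.5 [[207, 278], [178, 299], [181, 293]]
4273.0 [[272, 184], [364, 203], [360, 251], [262, 229]]
0 FL FR RL RR [[365.4, 202.7], [272.1, 182.5], [360.7, 252.5], [259.4, 228.9]]
1 FL FR RL RR [[365.4, 202.7], [272.1, 182.5], [361.0, 251.9], [259.4, 228.4]]
2 FL FR RL RR [[365.4, 202.7], [272.1, 182.5], [361.3, 251.4], [259.5, 227.8]]
top
99.5 [[253, 362], [253, 367], [230, 368]]
138.5 [[253, 85], [243, 114], [239, 114]]
6325.0 [[219, 177], [231, 235], [129, 260], [117, 200]]
0 FL FR RL RR [[128.4, 260.7], [232.5, 234.1], [115.6, 200.0], [217.7, 174.6]]
1 FL FR RL RR [[128.4, 260.7], [232.5, 234.2], [115.2, 199.9], [217.6, 174.5]]
2 FL FR RL RR [[128.4, 260.8], [232.5, 234.2], [114.9, 199.8], [217.6, 174.3]]
```

```bash
python3 - <<'E'
from h import *
import pickle
for n in("top","scene"):
    d=pickle.load(open(n+"9.pkl","rb"));hsv=cv2.cvtColor(np.array(d["pixels"]),cv2.COLOR_RGB2HSV).astype(int)
    m=(((hsv[...,0]<6)|(hsv[...,0]>174))&(hsv[...,1]>100)&(hsv[...,2]>40)).astype(np.uint8)
    if n=="top": m[:,:100]=0
    else: m[:,400:]=0
    c,_=cv2.findContours(m,cv2.RETR_EXTERNAL,cv2.CHAIN_APPROX_NONE);k=max(c,key=cv2.contourArea)
    print(n,cv2.approxPolyDP(cv2.convexHull(k),2,True)[:,0].tolist())
    for ph in(0,.15,.3,.45,.6):
        q=[]
        for y in(13,-13):
            for nn in(5,-5): q.append(np.r_[c2w(86-62*np.cos(ph)+nn*np.sin(ph),.7+y),.052+.062*np.sin(ph)+nn/1e3*np.cos(ph)])
        print(ph,"top+y bot+y top-y bot-y",proj(d,q).round(1).tolist())
E
```

```text
top [[168, 180], [173, 201], [164, 204], [160, 182]]
0 top+y bot+y top-y bot-y [[164.2, 206.7], [165.1, 207.1], [175.1, 204.0], [175.9, 204.4]]
0.15 top+y bot+y top-y bot-y [[163.2, 205.7], [164.3, 206.7], [174.2, 202.9], [175.2, 204.0]]
0.3 top+y bot+y top-y bot-y [[162.1, 204.1], [163.3, 205.8], [173.3, 201.3], [174.3, 203.0]]
0.45 top+y bot+y top-y bot-y [[160.9, 202.0], [162.2, 204.2], [172.2, 199.2], [173.3, 201.5]]
0.6 top+y bot+y top-y bot-y [[159.6, 199.3], [161.0, 202.1], [171.0, 196.5], [172.2, 199.3]]
scene [[309, 219], [319, 221], [314, 243], [305, 241]]
0 top+y bot+y top-y bot-y [[318.6, 222.4], [317.9, 224.4], [308.2, 220.1], [307.6, 222.1]]
0.15 top+y bot+y top-y bot-y [[319.2, 221.0], [318.6, 222.5], [308.7, 218.7], [308.2, 220.2]]
0.3 top+y bot+y top-y bot-y [[319.6, 220.2], [319.1, 221.1], [309.0, 217.8], [308.6, 218.7]]
0.45 top+y bot+y top-y bot-y [[320.0, 219.8], [319.6, 220.2], [309.3, 217.4], [309.0, 217.8]]
0.6 top+y bot+y top-y bot-y [[320.3, 220.0], [320.0, 219.8], [309.4, 217.6], [309.3, 217.4]]
```

```bash
python3 -c "
from workcell import manip
print(manip.hand_in())"
```

```text
the job is handed in; nothing more can be done
None
```

I handed the job in at about 49 s: bar against its three pins, lid hooked under the lips and down, clamp closed to about 0.27 rad, arm clear. I inferred that the seal is flush from the firm stop at 23 N rather than measuring it, and the hand-in returned no verdict.

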